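# Set the address switches of the kitchen light receiver

## Robot

A 7-joint arm with a two-finger parallel gripper is mounted at the origin on a cart in front of the work surface, level with it; the furniture and walls round the work are solid. World frame = base frame: x ahead of the robot, y to its left, z up, the work surface at z = 0. Lengths are in mm, angles in rad, forces in N, time in s.
With the tool pointing down it reaches from about 400 to 875 mm from the base axis. Payload 4.4 kg.
Tool frame: the origin (TCP) lies midway between the tips of the shut fingers; the grasp point (between the pads) lies 19 mm behind it; z points along the fingers, y is the line along which they close (so a half turn about z gives the same grasp; the last joint's range is limited). The gripper opens to 85 mm and grips with 20 to 120 N. Pads are 22 mm wide; open, the fingers measure 114 mm over their backs; the gripper's body (76 mm by 85 mm) begins 54 mm behind the grasp point. The pads swing forward as they close: fully open they stand 13 mm farther back than shut.
Start: joints at [-1.3, 0.628, 0.038, 1.517, -0.027, 0.996, -0.02], TCP at [214.78, 613.504, 200.513] pointing down, gripper open.
Joint ranges: [-3.06, 3.06], [-0.37, 2.12], [-1.25, 1.32], [0.18, 2.47], [-1.1, 4.24], [0.23, 1.98], [-2.94, 2.94]. Speed limits (rad/s): [2.57, 2.57, 3.14, 3.14, 3.14, 3.14, 3.14].

## Interface

Orientations are given as [roll, pitch, yaw] about the fixed x, y, z axes, in that order (R = Rz(yaw) Ry(pitch) Rx(roll)).
In Python, from cell import telemetry, eyes, ctrl, finder gives the robot as it stands.
- The arm moves only by the tool move_arm, never from a script. Its argument "steps" is a list of rows, each a list of 7 numbers: the turn, a rotation vector about the world's x, y, z in degrees, then the shift along the world's x, y, z in m, then the finger opening in m, from 0 to 0.0854. A call has 1 to 5 rows; each row shifts and turns the commanded pose from where the row before left it; what a row does not reach is not made up. A row lasts 1/10 s, in which the tool goes at most 50 mm and 8.59 degrees, less where a joint would pass 70% of its speed; a pose out of reach is approached as far as the arm can. A call with a gripper value outside its range is refused whole. The fingers move at their own pace and stop on an object; the grip force is fixed at half the most. Time passes only in rows, so rows that do not move let the fingers close. It gives the time, the measured TCP pose, the force, the opening and the grip force at its end, in the units of the state.
- telemetry.read_state(): the state, without advancing time (a new reading comes with each control period).
- eyes.get_image(name): name is "scene" or "side" or "wrist"; returns (picture, depth): 480x640x3 uint8, blue, green, red; 480x640 float32, mm along the optical axis (not along the pixel's ray), 0 where there is no reading.
- eyes.calibration(name): a dict with "fx", "fy", "cx", "cy" (pixels), "distortion" ([k1, k2, p1, p2, k3] as OpenCV has them; the pictures are not rectified), "position" and "attitude" of the camera in the world. Camera axes: x right, y down, z forward; pixel columns grow to the right and rows downward; lengths in mm; the calibration is good to about 2 mm. A picture is of the moment at which its call begins: read the wrist's pose just before it. calibration takes no time and is no camera call; for the wrist camera it gives the pose at the moment of the call.
- ctrl.finish_job(): hands the job in; it is judged then, once.
Trained networks look in the newest picture that a camera, given by its name, has taken for a name from the list of things; names that differ only in an ending like _2 or _b are one class to them, and where a whole thing is asked for, a point or a joint stands for the part that bears it (a point fixed in the world has none). Each returns a list of dicts, best first, with "confidence" (0 to 1); they miss things now and then, are a little off and sometimes report something else, mostly with a low value. They report only what shows in the picture. A call takes as long as a camera call.
- finder.boxes_of(camera, name): "location" ([x, y, z] in mm, in the coordinates of the camera as it stood for that picture, good to about 4 mm: the middle of the surface that is visible of it).
- finder.cut_out(camera, name): "mask" (480x640 bool, what is visible of it).
- finder.pinpoint(camera, name): "location" ([x, y, z] in mm, in the coordinates of the camera as it stood for that picture, good to about 4 mm: a listed point, or the origin of a listed thing).
The state is a dict: "clock": time; "qpos": joint angles; "qd": joint speeds; "tau": joint torques, N m; "eef_pos": TCP position; "tool_rot": TCP orientation; "force": force on the tool from outside, world axes, zero at the start; "torque": the same for the moment, N m; "width": finger opening in mm; "gripper_force": force on a finger pad.
Only numpy, scipy, OpenCV 4.12 (cv2) and the standard library are available. Lean on these libraries where they do the work, as an engineer would, in place of code of your own. Each camera call takes 0.05 s, during which the arm holds its last target. There are 200 camera calls.

## Task

Set the address of the kitchen light receiver on its three coloured slide switches: red on, yellow on, blue off. On is the end of the slot with the white bar, off is the end with the white ring; slide each switch that is wrong all the way over, and let go of it.

Things in the scene. Friction and masses are not known exactly. Their poses are not given: they have to be found in the camera images.
- receiver: Grey light receiver, 104 (x) x 180 (y) x 22 mm, fixed to the worktop; origin: centre of underside. Three black switch plates on it, 51 mm wide, tops 30 mm above the worktop, at y = -54, 0, 54 mm; which colour is where varies. Slots run along x, centred on x = 0; white bar (on) at the +x end, white ring (off) at the -x end. +x points away from the robot, turned up to 20 deg.
- red_knob (a point): Top centre of the red knob, a block 16 (sliding way) x 14 mm (across), 25 mm tall, its top 55 mm above the worktop, foot flange 22 x 18 x 3 mm. Slides only along the receiver's x, from x = -18 mm (off, stop) to +18 mm (on, stop) in its frame; needs 1 to 3 N, stays where left. Starts near off. Knobs stand 54 mm apart across the slots.
- yellow_knob (a point): Top centre of the yellow knob, same form and travel as the red one. Starts at on, already right.
- blue_knob (a point): Top centre of the blue knob, same form and travel as the red one. Starts near on.

How it is judged (in metres and radians):
At the end, for the whole second after the job is handed in: The red and yellow knobs stand at on and the blue knob at off: each within 10 mm of its stop at that end (x above +8 mm for on, below -8 mm for off, in the receiver's frame) (x of each of red_knob, yellow_knob in the frame of receiver above 0.008 m and x of blue_knob in the frame of receiver below -0.008 m); the robot touches nothing.
It also fails if it takes over 35 s, if anything falls off the work surface, if the arm or the gripper's body presses on something with over 40 N, if the wrist force passes 120 N, or if a joint passes its speed limit or range.

## Working session

There is one attempt and no reset: what is moved stays moved. The work goes in short steps, Python scripts to look and compute and a tool call to move; the robot and the scene stay as the last step left them, time stands still between calls to the robot, and variables do not carry over. Pictures are saved under pics/ and viewed, at most 10 in all, crops included, and the job is handed in when it is done.

Besides the shell and the picture viewer there is one more tool, called after ">>>" as a command line: name --pt "numbers of a row" for each row, then --argument value for the rest. move_arm: Moves the arm, as the interface text tells. Its arguments: {"type":"object","properties":{"steps":{"type":"array"}},"required":["steps"]}

```bash
mkdir -p pics
cat > h.py <<'E'
import numpy as np, cv2
from scipy.spatial.transform import Rotation as R
from cell import telemetry, eyes, ctrl, finder
def toW(c,p):
    a=np.array(c["attitude"],float)
    M=a if a.shape==(3,3) else R.from_euler('xyz',a).as_matrix()
    return M@np.array(p)+np.array(c["position"])
E
python3 - <<'E'
from h import *
s=telemetry.read_state();print(s["clock"],s["eef_pos"],s["tool_rot"],s["width"],s["force"])
for n in ["scene","side"]:
    c=eyes.calibration(n);print(n,c["position"],c["attitude"])
    im,d=eyes.get_image(n);cv2.imwrite(f"pics/{n}0.png",im)
    for k in ["receiver","red_knob","yellow_knob","blue_knob"]:
        for r in finder.pinpoint(n,k)[:2]: print(k,round(r["confidence"],2),toW(c,r["location"]).round(1))
print(telemetry.read_state()["clock"])
E
```

```text
0.0 [214.51194824 612.84580775 199.58758564] [-3.13965577e+00  2.00267889e-05  2.80486613e+00] 85.30838810633541 [ 0.43203352 -1.43963312  0.34321574]
scene [-43.30263742 519.5369197  546.58423082] [-2.18803152e+00  1.73826531e-03 -2.31398824e+00]
receiver 0.73 [473.  -53.9   0.7]
yellow_knob 0.53 [474.6   4.6  55.9]
side [481.65032156 831.36214172 418.52791495] [-2.00028568 -0.01240575 -3.13781991]
receiver 0.76 [469.5 -56.9   3. ]
red_knob 0.53 [455.4 -57.7  53.6]
yellow_knob 0.47 [473.7  -4.2  57.3]
blue_knob 0.54 [ 493.3 -102.9   54.8]
0.5
```

View pics/scene0.png

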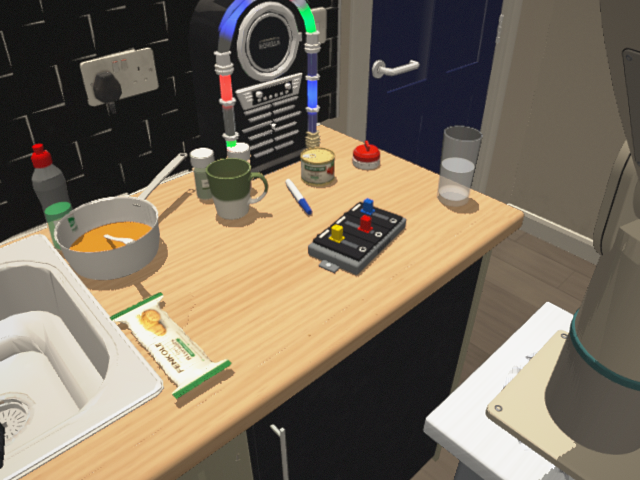

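View pics/side0.png

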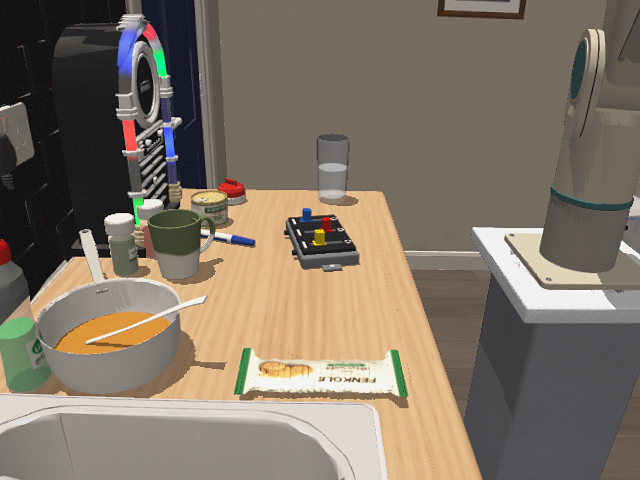

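The scene picture shows the receiver at about (357,237), with yellow at (337,233), red at (366,224) and blue at (368,206). The networks agree with this. I'll refine the positions with colour and depth.

```bash
cat >> h.py <<'E'
def knobs(n):
    c=eyes.calibration(n); im,d=eyes.get_image(n)
    K=np.array([[c["fx"],0,c["cx"]],[0,c["fy"],c["cy"]],[0,0,1]]);D=np.array(c["distortion"])
    hsv=cv2.cvtColor(im,cv2.COLOR_BGR2HSV);H,S,V=[hsv[...,i].astype(int) for i in range(3)]
    v,u=np.nonzero((d>0)&(S>130)&(V>60)); z=d[v,u]
    xy=cv2.undistortPoints(np.stack([u,v],1).astype(float)[:,None],K,D)[:,0]
    P=toW(c,np.stack([xy[:,0]*z,xy[:,1]*z,z])if 0 else [0,0,0]) # camera origin
    M=np.array([toW(c,e)-P for e in np.eye(3)]).T
    W=(M@np.stack([xy[:,0]*z,xy[:,1]*z,z])).T+P
    h=H[v,u]; box=(abs(W[:,0]-473)<75)&(abs(W[:,1]+55)<100)&(W[:,2]>34)&(W[:,2]<62)
    out={}
    for k,m in dict(red=(h<8)|(h>172),yellow=(h>20)&(h<38),blue=(h>100)&(h<130)).items():
        Q=W[box&m]; T=Q[Q[:,2]>np.percentile(Q[:,2],97)-5] if len(Q) else Q
        out[k]=(len(Q),Q.min(0).round(0),Q.max(0).round(0),T.mean(0).round(1)) if len(Q) else None
        print(n,k,out[k])
    return im
E
python3 - <<'E'
from h import *
knobs("scene");knobs("side")
E
```

```text
scene red (149, array([446., -65.,  34.]), array([466., -46.,  57.]), array([456.5, -54.5,  54.8]))
scene yellow (153, array([459.,  -6.,  34.]), array([480.,  13.,  57.]), array([469.8,   3.1,  54.3]))
scene blue (105, array([ 486., -109.,   34.]), array([504., -94.,  57.]), array([492.8, -99.6,  54. ]))
side red (132, array([449., -63.,  34.]), array([469., -45.,  58.]), array([458.1, -54.5,  55. ]))
side yellow (146, array([461.,  -4.,  34.]), array([482.,  10.,  58.]), array([471.2,   3.9,  55. ]))
side blue (104, array([ 487., -110.,   34.]), array([506., -93.,  57.]), array([495.4, -99.7,  54.9]))
```

>>> move_arm --pt "0 0 6 0.012 -0.045 0 0" --pt "0 0 6 0.012 -0.045 0 0" --pt "0 0 6 0.012 -0.045 0 0" --pt "0 0 6 0.012 -0.045 0 0" --pt "0 0 5 0.012 -0.045 0 0"

```text
clock: 1.1
eef_pos: [275.2, 386.8, 200.7]
tool_rot: [3.141, 0.001, -2.968]
force: [1.7, 0.2, 0.6]
width: 12.1
gripper_force: 0.0
```

>>> move_arm --pt "0 0 0.5 0.014 -0.045 0 0" --pt "0 0 0.5 0.014 -0.045 0 0" --pt "0 0 0.5 0.014 -0.045 0 0" --pt "0 0 0.5 0.014 -0.045 0 0" --pt "0 0 0.5 0.014 -0.045 0 0"

```text
clock: 1.6
eef_pos: [345.3, 161.9, 200.9]
tool_rot: [3.141, 0.001, -2.928]
force: [0.4, 0.4, -0.1]
width: -0.3
gripper_force: 0.0
```

>>> move_arm --pt "0 0 0 0.014 -0.045 0 0" --pt "0 0 0 0.014 -0.045 0 0" --pt "0 0 0 0.014 -0.045 0 0" --pt "0 0 0 0.014 -0.045 0 0" --pt "0 0 0 0.0 -0.02 0 0"

```text
clock: 2.1
eef_pos: [402.7, -40.9, 201.0]
tool_rot: [-3.139, 0.002, -2.934]
force: [-0.7, -0.1, -0.5]
width: 0.3
gripper_force: 0.0
```

Run:
```python
from h import *
s=telemetry.read_state();print(s["clock"],s["eef_pos"],s["tool_rot"],s["force"])
c=eyes.calibration("wrist");print(c["position"])
im=knobs("wrist");cv2.imwrite("pics/w1.png",im)
for k in ["receiver","red_knob","yellow_knob","blue_knob"]:
    for r in finder.pinpoint("wrist",k)[:1]: print(k,round(r["confidence"],2),toW(c,r["location"]).round(1))
```

```text
2.1 [402.68396482 -40.87512624 200.99435991] [-3.13942330e+00  2.48074783e-03 -2.93424404e+00] [-0.72257589 -0.10176447 -0.52018809]
[339.72863456 -54.44828812 374.33083235]
wrist red (411, array([446., -67.,  34.]), array([467., -48.,  57.]), array([457.5, -58.4,  54.8]))
wrist yellow (263, array([460., -10.,  34.]), array([480.,   7.,  57.]), array([466.9,  -0.8,  54.5]))
wrist blue (299, array([ 483., -115.,   34.]), array([503., -96.,  57.]), array([ 495. , -105.5,   55. ]))
red_knob 0.71 [456.3 -59.9  55.6]
yellow_knob 0.55 [470.5   3.5  54.9]
blue_knob 0.58 [ 496.3 -102.6   54.3]
```

View pics/w1.png

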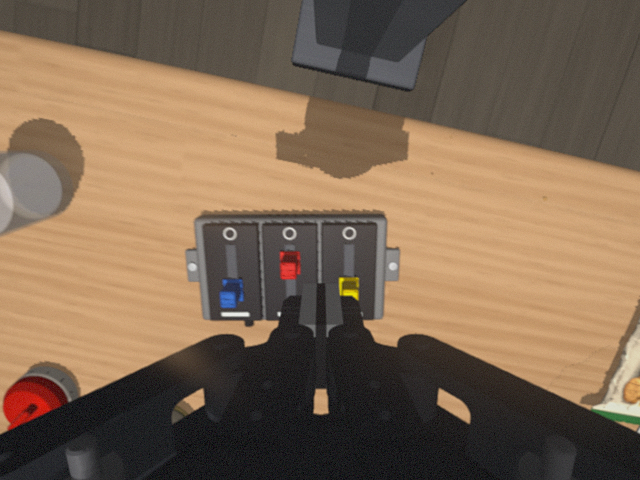

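The wrist picture shows the slots running vertically in the image, so the tool yaw matches the receiver at about 12°. The rings are at rows ~233, red is at (290,263) near off, blue at (232,293) and yellow at (349,287) near the bar end. I'll go down behind red.

>>> move_arm --pt "0 0 0 0.025 -0.023 -0.02 0" --pt "0 0 0 0 0 -0.045 0" --pt "0 0 0 0 0 -0.045 0" --pt "0 0 0 0 0 -0.03 0" --pt "0 0 0 0 0 0 0"

```text
clock: 2.85
eef_pos: [422.9, -57.3, 57.6]
tool_rot: [3.138, -0.007, -2.925]
force: [-0.1, -0.1, 0.2]
width: -0.1
gripper_force: 0.0
```

Run:
```python
from h import *
s=telemetry.read_state();print(s["clock"],s["eef_pos"],s["tool_rot"],s["force"])
c=eyes.calibration("wrist")
im=knobs("wrist");cv2.imwrite("pics/w2.png",im)
```

```text
2.85 [422.94693212 -57.32384662  57.63665232] [ 3.13843124 -0.00723272 -2.92546395] [-0.13406988 -0.10146972  0.19426373]
wrist red None
wrist yellow (5, array([463., -10.,  34.]), array([464.,  -6.,  35.]), array([463.4,  -8.3,  34.4]))
wrist blue (72, array([ 497., -109.,   53.]), array([ 505., -103.,   57.]), array([ 501.1, -105.9,   55.2]))
```

View pics/w2.png

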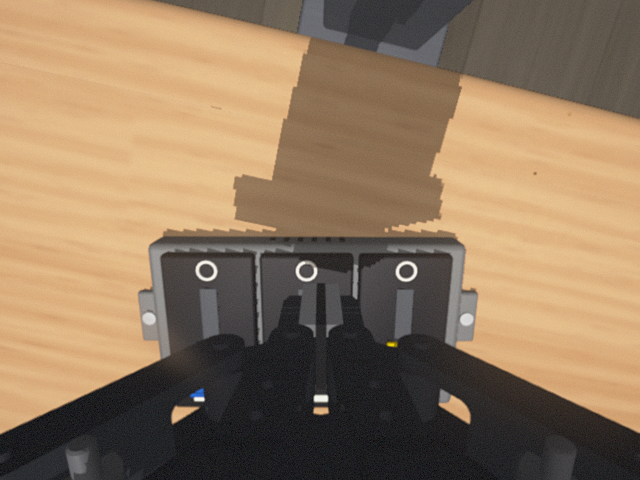

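The picture shows the rings at row 271, in columns 206, 306 and 406. The fingers are at column 320, so the tool is about 6–7 mm too far to the yellow side. I'll shift it, lower it, then push red along the slot.

>>> move_arm --pt "0 0 0 0.002 -0.0065 -0.008 0" --pt "0 0 0 0 0 -0.012 0" --pt "0 0 0 0.0098 0.0021 0 0" --pt "0 0 0 0.0098 0.0021 0 0" --pt "0 0 0 0 0 0 0"

```text
clock: 3.4
eef_pos: [451.2, -61.4, 41.7]
tool_rot: [-3.14, 0.005, -2.927]
force: [-0.3, 0.4, -0.3]
width: -0.1
gripper_force: 0.0
```

>>> move_arm --pt "0 0 0 0.0078 0.0017 0 0" --pt "0 0 0 0.0059 0.0012 0 0" --pt "0 0 0 0 0 0 0"

```text
clock: 3.7
eef_pos: [462.6, -58.6, 40.8]
tool_rot: [-3.141, 0.002, -2.928]
force: [0.7, -0.1, 0.7]
width: -0.0
gripper_force: 0.0
```

Run:
```python
from h import *
s=telemetry.read_state();print(s["clock"],s["eef_pos"],s["tool_rot"],s["force"])
a=knobs("scene");b=knobs("side")
cv2.imwrite("pics/c1.png",np.hstack([cv2.resize(a[180:290,290:430],None,fx=2.8,fy=2.8),cv2.resize(b[170:280,260:400],None,fx=2.8,fy=2.8)]))
```

```text
3.7 [462.61224437 -58.64086644  40.79671654] [-3.14119160e+00  1.84627843e-03 -2.92810685e+00] [ 0.70408129 -0.11260853  0.67538698]
scene red (150, array([445., -64.,  34.]), array([466., -46.,  57.]), array([456.4, -54.5,  54.4]))
scene yellow (155, array([460.,  -5.,  34.]), array([479.,  14.,  57.]), array([469.7,   3.4,  54.7]))
scene blue (19, array([ 484., -112.,   34.]), array([501., -93.,  41.]), array([ 487.5, -102.4,   38.8]))
side red (130, array([449., -62.,  34.]), array([466., -47.,  58.]), array([457.7, -54.3,  55.1]))
side yellow (145, array([461.,  -6.,  34.]), array([482.,  11.,  58.]), array([471.4,   3.8,  55.1]))
side blue (105, array([ 487., -108.,   34.]), array([506., -91.,  58.]), array([495.7, -99.5,  54.6]))
```

View pics/c1.png

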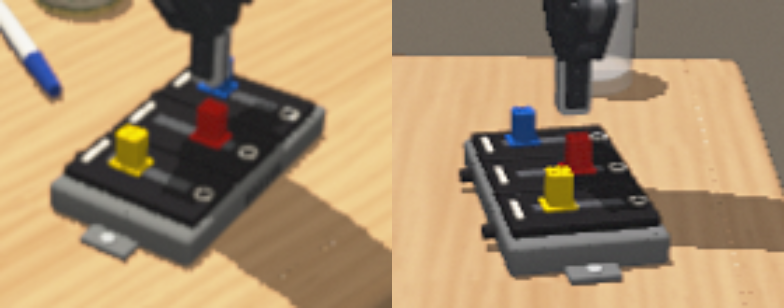

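The fingertips look well above red and the knob hasn't moved, although the state reports z = 41. I'll measure where the tip really is from the depth images.

```bash
cat >> h.py <<'E'
def cloud(n):
    c=eyes.calibration(n); im,d=eyes.get_image(n)
    K=np.array([[c["fx"],0,c["cx"]],[0,c["fy"],c["cy"]],[0,0,1]])
    v,u=np.mgrid[0:480,0:640]
    xy=cv2.undistortPoints(np.stack([u.ravel(),v.ravel()],1).astype(float)[:,None],K,np.array(c["distortion"]))[:,0]
    z=d.ravel();P=np.array(c["position"],float)
    M=np.array([toW(c,e)-P for e in np.eye(3)]).T
    return im,d,((M@np.stack([xy[:,0]*z,xy[:,1]*z,z])).T+P).reshape(480,640,3)
E
python3 - <<'E'
from h import *
print(telemetry.read_state()["eef_pos"],telemetry.read_state()["qpos"])
for n,(x,y) in dict(scene=(205,60),side=(572,90)).items():
    im,d,W=cloud(n)
    x0,y0=(290,180) if n=="scene" else (260,170)
    x=(x-392*(n=="side"))/2.8+x0
    for yy in range(int(y0+15),int(y0+42),3): print(n,int(x),yy,W[yy,int(x)].round(0),im[yy,int(x)])
w=eyes.calibration("wrist");print(w["position"],w["attitude"])
E
```

```text
[461.01662495 -58.83726727  40.52853829] [ 0.05359812  0.64871044  0.01883397  2.15651604 -0.03432762  0.33690072
  1.88489838]
scene 363 195 [461. -49. 102.] [42 40 39]
scene 363 198 [456. -44. 100.] [40 40 39]
scene 363 201 [457. -45.  93.] [39 37 37]
scene 363 204 [457. -45.  87.] [41 40 39]
scene 363 207 [456. -44.  82.] [37 37 34]
scene 363 210 [501. -97.  33.] [154 103  81]
scene 363 213 [497. -93.  30.] [61 46 41]
scene 363 216 [464. -55.  55.] [ 22  25 131]
scene 363 219 [459. -50.  53.] [ 22  27 142]
side 324 185 [464. -18. 133.] [38 34 36]
side 324 188 [464. -18. 128.] [36 34 33]
side 324 191 [464. -29. 119.] [31 31 30]
side 324 194 [463. -47. 107.] [37 33 34]
side 324 197 [463. -44. 102.] [37 34 32]
side 324 200 [463. -46.  96.] [37 35 36]
side 324 203 [463. -45.  90.] [38 37 35]
side 324 206 [463. -43.  85.] [39 36 37]
side 324 209 [463. -56.  75.] [111 109 109]
[398.31949969 -73.16530997 213.995671  ] [ 2.88078228e+00 -9.11950779e-04  1.78238909e+00]
```

Run:
```python
from h import *
s=telemetry.read_state();print(s["clock"],s["eef_pos"],s["width"])
im,d,W=cloud("wrist");cv2.imwrite("pics/w3.png",im)
for yy in range(270,420,12): print(yy,W[yy,312].round(0),W[yy,335].round(0))
print(W[30:231:40,[200,560]].round(0).tolist())
im,d,W=cloud("side")
p=W[185:215,310:345].reshape(-1,3);k=(abs(p[:,0]-462)<14)&(p[:,1]>-80)&(p[:,1]<-30)&(p[:,2]>58)
print("tip z",np.percentile(p[k,2],[0,2,10]),p[k].min(0),p[k].max(0))
```

```text
3.9 [460.56398024 -58.94632917  40.45046607] -0.2273778959690973
270 [454. -65.  54.] [452. -55.  55.]
282 [459. -64.  55.] [457. -54.  55.]
294 [452. -65.  85.] [450. -57.  87.]
306 [452. -64.  96.] [450. -57.  97.]
318 [452. -64. 105.] [450. -57. 105.]
330 [451. -64. 114.] [450. -58. 114.]
342 [451. -64. 120.] [449. -58. 121.]
354 [455. -63. 120.] [450. -58. 127.]
366 [460. -62. 118.] [449. -59. 132.]
378 [463. -62. 118.] [452. -58. 132.]
390 [467. -61. 118.] [463. -55. 122.]
402 [470. -60. 120.] [468. -54. 121.]
414 [452. -63. 146.] [451. -59. 147.]
[[[362.0, -142.0, -0.0], [323.0, 34.0, 0.0]], [[380.0, -140.0, -1.0], [341.0, 40.0, 1.0]], [[400.0, -136.0, 2.0], [359.0, 48.0, -1.0]], [[420.0, -134.0, -1.0], [379.0, 54.0, 0.0]], [[436.0, -125.0, 24.0], [399.0, 62.0, 0.0]], [[454.0, -120.0, 30.0], [421.0, 70.0, 1.0]]]
tip z [72.08891249 73.73587134 79.13462874] [448.02289595 -64.00914697  72.08891249] [474.3163667  -30.00236746 129.4162484 ]
```

View pics/w3.png

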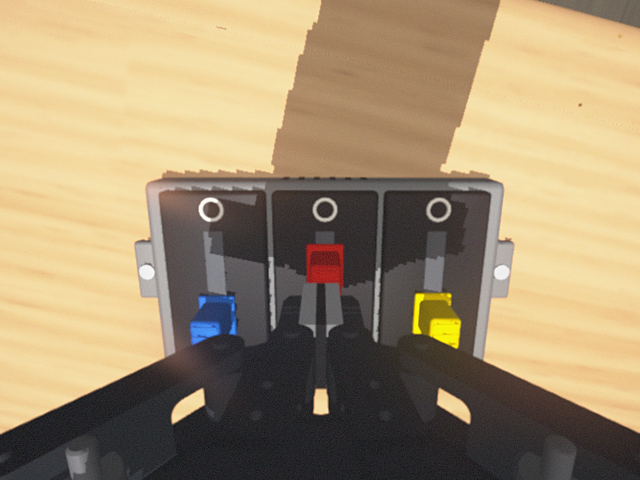

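The wrist picture shows red untouched at (325,263), rings at row 209 in columns 211, 325 and 438 and parallel to the tool (so yaw is 12.2°), and the fingertips above red. The camera poses are consistent: the table reads z = 0 and the knob tops 55. The real tips are therefore about 34 mm shorter than the reported TCP. I'll back off, check what hangs lowest on the gripper, then go lower.

>>> move_arm --pt "0 0 0 -0.016 -0.0035 0 0" --pt "0 0 0 -0.016 -0.0035 0 0" --pt "0 0 0 0 0 0 0"

```text
clock: 4.3
eef_pos: [425.9, -66.4, 40.4]
tool_rot: [3.141, -0.004, -2.93]
force: [-0.2, 0.6, -0.3]
width: -0.2
gripper_force: 0.0
```

Run:
```python
from h import *
s=telemetry.read_state();p=np.array(s["eef_pos"]);print(s["clock"],p,s["width"])
u=np.array([.977,.211]);n=np.array([-.211,.977])
for cam in ["wrist","side","scene"]:
    im,d,W=cloud(cam);X=W[d>0];L=X[:,:2]-p[:2];a=L@u;b=L@n
    print(cam)
    for lo in range(-105,105,15):
        k=(b>=lo)&(b<lo+15)&(X[:,2]>62)&(abs(a)<45)
        if k.sum()>20: print(lo,k.sum(),np.percentile(X[k,2],[1,5,20]).round(0),"s range",a[k].min().round(),a[k].max().round())
```

```text
4.3 [425.93329154 -66.36707886  40.38587814] -0.15513765878289387
wrist
-60 5711 [139. 143. 149.] s range -13.0 -2.0
-45 11274 [122. 126. 135.] s range -12.0 10.0
-30 6772 [115. 120. 127.] s range -19.0 11.0
-15 13543 [ 80.  92. 119.] s range -19.0 14.0
0 13573 [ 81.  94. 122.] s range -19.0 14.0
15 6260 [115. 120. 126.] s range -19.0 10.0
30 11272 [123. 128. 137.] s range -12.0 11.0
45 4936 [141. 144. 150.] s range -13.0 -1.0
side
-45 22 [127. 128. 134.] s range 13.0 16.0
-30 33 [119. 120. 125.] s range 13.0 34.0
-15 232 [ 78.  92. 130.] s range -45.0 42.0
0 746 [74. 81. 99.] s range -34.0 43.0
15 2003 [119. 153. 220.] s range -32.0 44.0
30 3696 [127. 180. 230.] s range -28.0 45.0
45 824 [139. 145. 166.] s range -26.0 17.0
60 40 [157. 158. 159.] s range -9.0 14.0
scene
-60 61 [144. 148. 153.] s range -8.0 2.0
-45 70 [122. 128. 136.] s range -7.0 -2.0
-30 162 [118. 121. 141.] s range -45.0 -4.0
-15 785 [ 86. 116. 160.] s range -45.0 13.0
0 1351 [ 75.  85. 146.] s range -38.0 41.0
15 2427 [122. 149. 221.] s range -33.0 45.0
30 4275 [130. 181. 230.] s range -30.0 45.0
45 947 [137. 145. 171.] s range -28.0 17.0
60 87 [153. 154. 156.] s range -9.0 16.0
```

>>> move_arm --pt "0 0 0 0 0 -0.012 0" --pt "0 0 0 0 0 -0.012 0" --pt "0 0 0 0 0 -0.009 0" --pt "0 0 0 0 0 0 0"

```text
clock: 4.85
eef_pos: [426.7, -66.2, 12.7]
tool_rot: [3.14, -0.009, -2.927]
force: [-0.3, 0.1, -0.2]
width: 0.1
gripper_force: 0.0
```

>>> move_arm --pt "0 0 0 0.0078 0.0017 0 0" --pt "0 0 0 0.0078 0.0017 0 0" --pt "0 0 0 0 0 0 0"

```text
clock: 5.15
eef_pos: [443.8, -62.7, 13.7]
tool_rot: [-3.141, -0.007, -2.928]
force: [-0.8, 0.3, 0.1]
width: 0.1
gripper_force: 0.0
```

Run:
```python
from h import *
s=telemetry.read_state();print(s["clock"],s["eef_pos"],s["force"])
a=knobs("scene");b=knobs("side")
cv2.imwrite("pics/c2.png",np.hstack([cv2.resize(a[180:290,290:430],None,fx=2.8,fy=2.8),cv2.resize(b[170:280,260:400],None,fx=2.8,fy=2.8)]))
```

```text
5.15 [443.77791408 -62.67459083  13.71375774] [-0.7841746   0.3485113   0.07506191]
scene red (121, array([451., -63.,  34.]), array([472., -43.,  60.]), array([462.3, -52.5,  55. ]))
scene yellow (152, array([460.,  -6.,  34.]), array([480.,  12.,  57.]), array([469.5,   3.7,  54.9]))
scene blue (9, array([492., -98.,  34.]), array([501., -93.,  37.]), array([497.7, -96.1,  35.1]))
side red (120, array([453., -64.,  34.]), array([471., -46.,  57.]), array([463.4, -53.6,  55.1]))
side yellow (147, array([461.,  -6.,  34.]), array([482.,  12.,  57.]), array([470.9,   3.5,  54.6]))
side blue (103, array([ 485., -110.,   34.]), array([506., -93.,  57.]), array([495.7, -99.4,  54.8]))
```

View pics/c2.png

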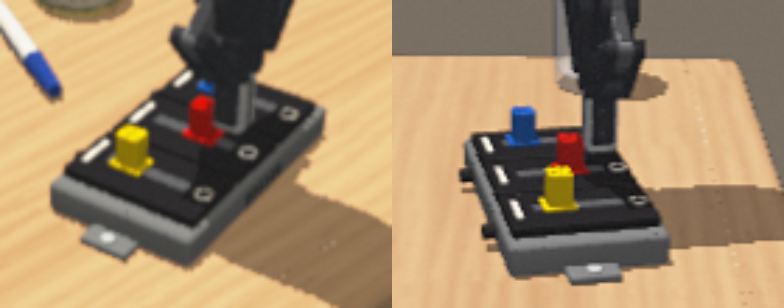

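The picture shows the tips now behind red, with red shifted by 6 mm. I'll keep pushing.

>>> move_arm --pt "0 0 0 0.0078 0.0017 0 0" --pt "0 0 0 0.0059 0.0012 0 0" --pt "0 0 0 0.0029 0.0006 0 0" --pt "0 0 0 0 0 0 0"

```text
clock: 5.65
eef_pos: [459.3, -59.3, 13.4]
tool_rot: [3.141, -0.008, -2.928]
force: [-0.4, -0.2, 0.9]
width: -0.1
gripper_force: 0.0
```

>>> move_arm --pt "0 0 0 0.002 0.0004 0 0" --pt "0 0 0 0 0 0 0"

```text
clock: 5.85
eef_pos: [460.3, -59.1, 13.4]
tool_rot: [3.141, -0.009, -2.928]
force: [-0.5, 0.0, 0.9]
width: -0.1
gripper_force: 0.3
```

Run:
```python
from h import *
s=telemetry.read_state();print(s["clock"],s["eef_pos"],s["force"])
knobs("scene");knobs("side")
```

```text
5.85 [460.30980388 -59.13775433  13.38943265] [-0.53439909  0.04499535  0.94404393]
scene red (118, array([469., -58.,  34.]), array([487., -42.,  57.]), array([479.7, -49. ,  54.5]))
scene yellow (160, array([457.,  -5.,  34.]), array([480.,  13.,  57.]), array([469.5,   3.7,  54.6]))
scene blue (1, array([ 489., -111.,   35.]), array([ 489., -111.,   35.]), array([ 488.7, -110.6,   34.7]))
side red (104, array([471., -59.,  34.]), array([490., -43.,  57.]), array([479.8, -49.8,  55. ]))
side yellow (146, array([461.,  -5.,  34.]), array([480.,  12.,  58.]), array([470.8,   3.8,  55. ]))
side blue (96, array([ 487., -107.,   34.]), array([504., -94.,  57.]), array([495.9, -99.7,  55. ]))
```

>>> move_arm --pt "0 0 0 0.002 0.0004 0 0" --pt "0 0 0 0.001 0.0002 0 0" --pt "0 0 0 0 0 0 0"

```text
clock: 6.25
eef_pos: [463.3, -58.5, 13.4]
tool_rot: [3.141, -0.009, -2.928]
force: [-2.0, 0.8, 0.1]
width: -0.3
gripper_force: 0.6
```

>>> move_arm --pt "0 0 0 0.001 0.0002 0 0" --pt "0 0 0 0 0 0 0"

```text
clock: 6.45
eef_pos: [464.3, -58.3, 13.4]
tool_rot: [3.141, -0.009, -2.928]
force: [-2.2, 0.6, -0.7]
width: -0.2
gripper_force: 0.6
```

Red is at its stop, level with yellow. Next I'll back off, lift, and go over to the far side of blue.

>>> move_arm --pt "0 0 0 -0.0098 -0.0021 0 0" --pt "0 0 0 0 0 0.03 0" --pt "0 0 0 0 0 0.03 0" --pt "0 0 0 0.036 -0.019 0 0" --pt "0 0 0 0.036 -0.019 0 0"

```text
clock: 6.95
eef_pos: [527.3, -98.9, 74.9]
tool_rot: [-3.141, -0.007, -2.927]
force: [0.9, 0.7, -0.8]
width: 0.1
gripper_force: 0.0
```

>>> move_arm --pt "0 0 0 0 0 0 0"

```text
clock: 7.05
eef_pos: [532.3, -102.1, 74.2]
tool_rot: [-3.138, -0.001, -2.933]
force: [-0.5, 0.1, -1.0]
width: 0.6
gripper_force: 0.0
```

Run:
```python
from h import *
s=telemetry.read_state();p=np.array(s["eef_pos"]);print(s["clock"],p,s["force"])
knobs("side")
im,d,W=cloud("side")
X=W[(d>0)];k=(X[:,0]>520)&(X[:,0]<640)&(X[:,1]>-190)&(X[:,1]<0)&(X[:,2]<110)
for lo in range(520,640,20):
    q=X[k&(X[:,0]>=lo)&(X[:,0]<lo+20)]; print(lo,len(q),q[:,2].max().round() if len(q) else None)
k=(abs(X[:,:2]-p[:2]).max(1)<25)&(X[:,2]>60);print("tip",np.percentile(X[k,2],[1,5]),X[k&(X[:,2]<110)].min(0),X[k&(X[:,2]<110)].max(0))
```

```text
7.05 [ 532.25167447 -102.10431969   74.24433335] [-0.50583488  0.13035425 -1.00153702]
side red (124, array([475., -57.,  34.]), array([494., -41.,  58.]), array([482.4, -48.4,  55.4]))
side yellow (151, array([461.,  -4.,  34.]), array([482.,  12.,  57.]), array([471.3,   3.4,  55.1]))
side blue (90, array([ 487., -108.,   34.]), array([506., -93.,  57.]), array([495.4, -98.8,  54.3]))
520 403 110.0
540 405 3.0
560 404 3.0
580 423 17.0
600 409 18.0
620 412 18.0
tip [107.07564668 111.81657283] [517.31364861 -98.03939476 105.82075359] [537.85839691 -90.41147717 109.75119623]
```

>>> move_arm --pt "0 0 0 0 0 -0.03 0" --pt "0 0 0 0 0 -0.02 0" --pt "0 0 0 0 0 -0.01 0" --pt "0 0 0 0 0 0 0" --pt "0 0 0 -0.0078 -0.0017 0 0"

```text
clock: 7.65
eef_pos: [519.5, -99.5, 13.9]
tool_rot: [3.141, -0.007, -2.927]
force: [0.4, -0.3, -0.5]
width: 0.2
gripper_force: 0.0
```

>>> move_arm --pt "0 0 0 -0.0078 -0.0017 0 0" --pt "0 0 0 -0.0078 -0.0017 0 0" --pt "0 0 0 -0.0078 -0.0017 0 0" --pt "0 0 0 0 0 0 0"

```text
clock: 8.05
eef_pos: [493.6, -105.9, 13.9]
tool_rot: [3.141, -0.01, -2.929]
force: [0.6, 0.3, 0.5]
width: -0.2
gripper_force: 0.0
```

Run:
```python
from h import *
s=telemetry.read_state();p=np.array(s["eef_pos"]);print(s["clock"],p,s["force"])
a=knobs("scene");b=knobs("side")
cv2.imwrite("pics/c3.png",np.hstack([cv2.resize(a[180:290,290:430],None,fx=2.8,fy=2.8),cv2.resize(b[170:280,260:400],None,fx=2.8,fy=2.8)]))
```

```text
8.05 [ 493.63199897 -105.8746036    13.85298673] [0.64294133 0.30514102 0.5050959 ]
scene red (146, array([473., -60.,  34.]), array([491., -41.,  57.]), array([481.7, -49.1,  54.7]))
scene yellow (157, array([460.,  -7.,  34.]), array([480.,  12.,  58.]), array([469.4,   3.7,  54.8]))
scene blue (107, array([ 464., -115.,   34.]), array([482., -99.,  57.]), array([ 473.8, -103.6,   54.3]))
side red (122, array([475., -58.,  34.]), array([494., -42.,  57.]), array([483.8, -48.6,  55. ]))
side yellow (148, array([461., -56.,  34.]), array([482.,  12.,  58.]), array([470.7,   4. ,  55.4]))
side blue (88, array([ 465., -115.,   34.]), array([487., -98.,  57.]), array([ 475.1, -104. ,   54.7]))
```

View pics/c3.png

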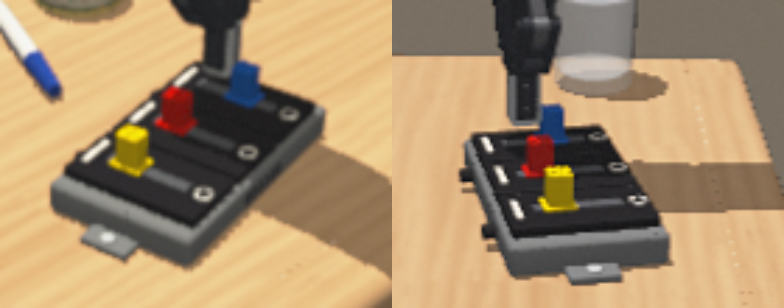

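The picture shows blue about 21 mm along towards its ring, with red and yellow at their bar ends. About 17 mm remains.

>>> move_arm --pt "0 0 0 -0.0068 -0.0015 0 0" --pt "0 0 0 -0.0059 -0.0012 0 0" --pt "0 0 0 -0.0029 -0.0006 0 0" --pt "0 0 0 0 0 0 0"

```text
clock: 8.55
eef_pos: [481.3, -108.5, 13.6]
tool_rot: [-3.141, -0.005, -2.928]
force: [4.5, -0.6, -0.3]
width: 0.1
gripper_force: 2.2
```

>>> move_arm --pt "0 0 0 -0.002 -0.0004 0 0" --pt "0 0 0 0 0 0 0"

```text
clock: 8.75
eef_pos: [481.3, -108.5, 13.7]
tool_rot: [-3.141, -0.002, -2.928]
force: [7.0, 1.1, -3.5]
width: -0.0
gripper_force: 3.7
```

Run:
```python
from h import *
s=telemetry.read_state();p=np.array(s["eef_pos"]);print(s["clock"],p,s["force"])
knobs("side");knobs("scene")
```

```text
8.75 [ 481.31680551 -108.51475148   13.73478259] [ 7.03630296  1.14369751 -3.46826212]
side red (128, array([475., -60.,  34.]), array([494., -41.,  57.]), array([483.1, -49. ,  55. ]))
side yellow (150, array([461., -54.,  34.]), array([482.,  15.,  57.]), array([471.2,   3.8,  54.9]))
side blue (91, array([ 455., -115.,   34.]), array([475., -99.,  58.]), array([ 463.1, -105.5,   54.8]))
scene red (145, array([473., -59.,  34.]), array([491., -42.,  57.]), array([481.7, -48.6,  54.2]))
scene yellow (151, array([460.,  -7.,  34.]), array([480.,  12.,  57.]), array([469.6,   3.8,  54.5]))
scene blue (116, array([ 453., -118.,   34.]), array([472., -98.,  57.]), array([ 461.9, -106.3,   54.3]))
```

Contact force is rising with no more travel, so blue is at its stop. I'll back off, lift clear and check from above.

>>> move_arm --pt "0 0 0 0.012 0.0025 0 0" --pt "0 0 0 0 0 0.03 0" --pt "0 0 0 0 0 0.045 0" --pt "0 0 0 0 0 0.045 0" --pt "0 0 0 0 0 0.045 0"

```text
clock: 9.35
eef_pos: [487.7, -106.3, 179.6]
tool_rot: [3.14, -0.013, -2.928]
force: [1.4, 0.1, 0.4]
width: 0.0
gripper_force: 0.0
```

>>> move_arm --pt "0 0 0 0 0.0 0.04 0" --pt "0 0 0 0 0 0 0" --pt "0 0 0 0 0 0 0"

```text
clock: 9.65
eef_pos: [488.8, -106.7, 218.7]
tool_rot: [3.141, -0.01, -2.929]
force: [-0.0, -0.5, -1.1]
width: -0.5
gripper_force: 0.0
```

Run:
```python
from h import *
s=telemetry.read_state();print(s["clock"],s["eef_pos"],s["force"],s["qd"].round(3) if hasattr(s["qd"],"round") else s["qd"])
b=knobs("side");a=knobs("scene")
cv2.imwrite("pics/c4.png",np.hstack([cv2.resize(a[180:290,290:430],None,fx=2.8,fy=2.8),cv2.resize(b[170:280,260:400],None,fx=2.8,fy=2.8)]))
c=eyes.calibration("side")
for r in finder.pinpoint("side","receiver")[:1]: print(toW(c,r["location"]))
```

```text
9.65 [ 488.82845487 -106.65015895  218.66666531] [-0.00847743 -0.52061413 -1.08728838] [-0.005  0.041  0.011  0.035  0.004 -0.011 -0.001]
side red (126, array([475., -59.,  34.]), array([494., -39.,  58.]), array([483.1, -48.8,  55.2]))
side yellow (149, array([461.,  -8.,  34.]), array([482.,  12.,  57.]), array([470.9,   3.7,  55.1]))
side blue (106, array([ 451., -118.,   34.]), array([ 475., -100.,   57.]), array([ 464.5, -106.9,   54.4]))
scene red (145, array([472., -58.,  34.]), array([491., -39.,  57.]), array([481.7, -48.4,  54.2]))
scene yellow (153, array([458.,  -7.,  34.]), array([478.,  13.,  57.]), array([469.6,   3.1,  54.5]))
scene blue (105, array([ 451., -119.,   34.]), array([ 469., -101.,   57.]), array([ 460.4, -106.5,   54.2]))
[469.62873106 -56.9029008    1.65303491]
```

View pics/c4.png

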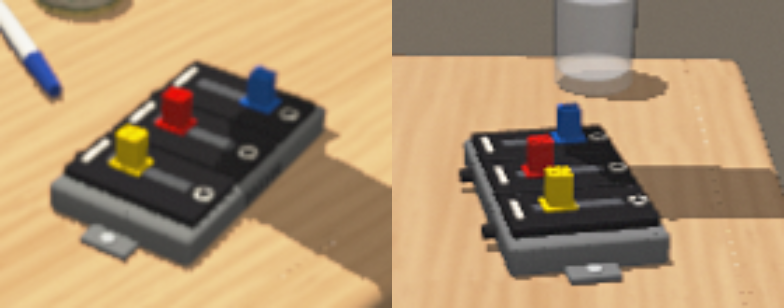

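The picture shows blue hard by its ring with no slot left on that side. Red and yellow are at the bar end, and the arm is clear. Handing in.

```bash
python3 -c "
from h import *
print(ctrl.finish_job())"
```

```text
the job is handed in; nothing more can be done
None
```

The job is handed in: in the last camera check before hand-in, red and yellow stood at on, blue stood at off, and the arm was clear of everything at about 9.7 s; no verdict came back.

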